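Tidy the spray-can row and hold the nozzle box open

TASK

I am about to paint a print: stand the fallen spray can up again, cap on top, in the gap between the two standing cans of its tray, and let go of it. Then lift the lid of the nozzle box (it has a bar handle) with the gripper and keep holding it open at 50 degrees (give or take 5) so that I can pick a nozzle; the lid falls shut by itself, so finish while still holding it, with nothing else propping it. Leave the two standing cans upright in their places and do not disturb the tape roll, the glue bottle or the screwdriver.

Things in the scene. Friction and masses are not known exactly. Their poses are not given: they have to be found in the camera images.
- lane: Long low aluminium tray (lane) for spray cans, fixed to the table (it does not move). Origin: centre of its underside, on the table top. Its own y axis runs along the lane, x across it, z up. Inside 56 mm wide (x) and 360 mm long (y); floor 3 mm thick; rails all round 6 mm thick, their tops 11 mm above the table.
- fallen_mid (a point): The fallen spray can, lying on its side in the lane, about parallel to it: centre of the can, 70 mm from either end. z axis: along the can from foot to cap (at the start about along the lane's +y; up when it stands). Dark metal body, 50 mm in diameter; 140 mm long with its cap, about 0.18 kg, mass evenly spread. Lying, its centre is 28 mm above the table; standing in the lane, 73 mm.
- fallen_cap (a point): Point to grip on the fallen can's firmly fixed white cap (38 mm in diameter, the can's last 45 mm), on its axis 124 mm from the foot, 16 mm from the top; axes as fallen_mid. Gripped lightly (about 5 N) by the cap, the can turns between the fingers and hangs foot down; gripped hard it keeps its angle to the fingers.
- can_a_mid (a point): Standing spray can of the same shape and size at the lane's +y end: its centre, half-way up, z axis along the can towards the cap. Loose.
- can_b_mid (a point): Standing spray can of the same shape and size at the lane's -y end: its centre, half-way up, z axis along the can towards the cap. Loose.
- lid (a joint): Opening angle of the nozzle box's lid in rad: 0 closed, growing as it opens upward, stop at 1.9; 50 degrees is 0.873. The hinge has almost no friction: let go below about 80 degrees, the lid falls shut. The lid weighs about 0.3 kg (about 2 N to lift at the handle). The box is grey plastic, 200 mm (x) by 240 mm (y) and 90 mm high, fixed to the table; its lid is a plate of 200 by 240 by 8 mm on top, hinged along the far (+x) long edge.
- lid_handle (a point): Middle of the grip of the lid's handle: a level round steel bar, 10 mm in diameter and 110 mm long, parallel to the hinge, on two posts at its ends, the bar's axis 35 mm off the lid's face and 30 mm in from the lid's free edge. Its axes are the lid's: y along the bar, z away from the lid's outer face (up when closed), x towards the hinge. Closed, it is 134 mm above the table. The handle turns with the lid about the hinge; the round bar can turn between the fingers.
- lid_hinge (a point): Point on the hinge axis of the lid, at the middle of its far edge, 90.5 mm above the table. y axis along the hinge. The handle's point is 170 mm from it towards the free edge and 43 mm off along the lid's z.
- tape: Roll of tape lying flat, 96 mm across, 24 mm high, origin at the centre of its underside. Loose bystander, leave alone.
- glue: Small white glue bottle standing, 34 mm across, 90 mm high, origin at the centre of its underside. Loose bystander, leave alone.
- driver: Screwdriver lying down, 170 mm long, origin under its middle. Loose bystander, leave alone.
Not all that is in view belongs to the job. Leave any purple look-alike of the part that bears fallen_mid alone. What is shaped like the part that bears can_b_mid but pink is not meant.

How it is judged (in metres and radians):
On the way, in this order (a step that is already met when the one before it is completed fails the run):
1. the fallen can stands upright, cap on top, in the lane between the two others, let go and at rest (angle between fallen_mid's own z axis and vertical below 0.12 rad and x of fallen_mid in the frame of lane between -0.012 and 0.012 m and y of fallen_mid in the frame of lane between -0.125 and 0.125 m and height (world z) of fallen_mid between 0.065 and 0.08 m and contact force between the fingers and fallen below 0.2 N and linear speed of fallen below 0.02 m/s), for 0.3 s.
2. the fingers have lifted the lid past 20 degrees (value of joint lid above 0.35 rad and contact force between the fingers and lid above 0.3 N), for 0.1 s.
At the end, for the whole second after the job is handed in: The fingers hold the lid still at 50 degrees (44 to 56 pass) with nothing else touching it, and the can that had fallen stands upright (within 7 degrees), cap on top, on the lane's floor between its two upright neighbours, untouched by the fingers (all of step 1 and value of joint lid between 0.768 and 0.977 rad and velocity of joint lid between -0.05 and 0.05 rad/s and contact force between the fingers and lid above 0.3 N and contact force between lid and fallen below 0.2 N and contact force between lid and can_a below 0.2 N and contact force between lid and can_b below 0.2 N and contact force between lid and tape below 0.2 N and contact force between lid and glue below 0.2 N and contact force between lid and driver below 0.2 N and angle between each of can_a_mid, can_b_mid's own z axis and vertical below 0.12 rad); the arm keeps its last pose, push and grip.
It fails at once if a standing neighbour can is tipped over or pushed more than 25 mm from its place (angle between any of can_a_mid, can_b_mid's own z axis and vertical above 0.5 rad or distance of any of can_a_mid, can_b_mid from where it was at the start of the episode above 0.025 m).
It fails at once if the tape roll, glue bottle or screwdriver is moved more than 20 mm (distance of any of tape, glue, driver from where it was at the start of the episode above 0.02 m).
It also fails if it takes over 67 s, if anything falls off the work surface, if the arm or the gripper's body presses on something with over 40 N, if the wrist force passes 120 N, or if a joint passes its speed limit or range.

ROBOT

A 6-joint arm with a two-finger parallel gripper is mounted at the origin on the work surface. World frame = base frame: x ahead of the robot, y to its left, z up, the work surface at z = 0. Lengths are in m, angles in degrees, forces in N, time in s.
With the tool pointing down it reaches from about 0.325 to 0.85 m from the base axis. Payload 15.5 kg.
Tool frame: the origin (TCP) lies midway between the tips of the shut fingers; the grasp point (between the pads) lies 19 mm behind it; z points along the fingers, y is the line along which they close (so a half turn about z gives the same grasp; the last joint's range is limited). The gripper opens to 91 mm and grips with 3 to 60 N. Pads are 32 mm wide; open, the fingers measure 118 mm over their backs; the gripper's body (76 mm by 178 mm) begins 60 mm behind the grasp point.
Start: joints at [60.705, 28.281, 77.091, -0, 74.628, -5.472], TCP at [0.252, 0.572, 0.214] pointing down, gripper open.
Joint ranges: [-166.48, 166.48], [-47.26, 123.95], [12.59, 153.08], [-70.14, 250.14], [6.76, 159.57], [-176.63, 176.63]. Speed limits (degrees/s): [108.29, 108.29, 147.25, 172.46, 172.46, 172.46].

INTERFACE

Orientations are given as [roll, pitch, yaw] about the fixed x, y, z axes, in that order (R = Rz(yaw) Ry(pitch) Rx(roll)).
In Python, from plant import status, cams, ticket gives the robot as it stands. The module is installed in compiled form; this text tells all that it offers.
- The arm moves only by the shell command python3 -m pendant 'ROWS' [FORCE]. ROWS is JSON, a list of rows, each an object of numbers: "fingers": the gripper's target within -1 to 1 (fully open at 1, half-way at 0, shut at -1); "dx", "dy", "dz": the shift along the world's x, y, z each as a share of 150 mm, from -1 to 1; "rx", "ry", "rz": the turn, a rotation vector about the world's x, y, z each as a share of 180 degrees, from -1 to 1. In form: [{"fingers": .., "dx": .., "dy": .., "dz": .., "rx": .., "ry": .., "rz": ..}, ...]. A call has 1 to 10 rows; each row is the pose to reach, as a shift and turn from the pose commanded when the call began, turning the shorter way round; what a row does not reach only later rows make up. A row lasts 1/8 s, in which the tool goes at most 62.5 mm and 10.7 degrees, less where a joint would pass 70% of its speed; a pose out of reach is approached as far as the arm can. A call with a number of a shift or a turn outside -1 to 1 is refused whole. A call with a gripper value outside its range is refused whole. The fingers move at their own pace and stop on an object; FORCE is the grip in N (left out, the last holds). Time passes only in rows, so rows that repeat a pose let the fingers close. It gives the time, the measured TCP pose, the force, the opening and the grip force at its end, in the units of the state.
- status.get_obs(): the state, without advancing time (a new reading comes with each control period).
- cams.read_camera(name): name is "scene" or "top"; returns a dict with "pixels" (480x640x3 uint8, blue, green, red), "mtx" (3x3 intrinsics, pixels), "k1" (the pictures are not rectified: a ray, as slopes to the right and down, at radius r is drawn at 1 + k1 r^2 times it, then the intrinsics apply), "world_to_cam" (4x4, takes a point from world to camera coordinates). Camera axes: x right, y down, z forward; pixel columns grow to the right and rows downward; lengths in m; the calibration is good to about 2 mm. A picture is of the moment at which its call begins. There is no depth.
- ticket.job_done(): hands the job in; it is judged then, once.
The state is a dict: "clock": time; "joint_positions": joint angles; "joint_velocities": joint speeds; "effort": joint torques, N m; "eef_pos": TCP position; "ee_rot": TCP orientation; "wrist_force": force on the tool from outside, world axes, zero at the start; "moment": the same for the moment, N m; "width": finger opening in m; "gripper_force": force on a finger pad.
Only numpy, scipy, OpenCV 4.12 (cv2) and the standard library are available. Lean on these libraries where they do the work, as an engineer would, in place of code of your own. Each camera call takes 0.05 s, during which the arm holds its last target. There are 200 camera calls.

## Working session

There is one attempt and no reset: what is moved stays moved. The work goes in short steps, Python scripts to look and compute and a shell command to move; the robot and the scene stay as the last step left them, time stands still between calls to the robot, and variables do not carry over. Pictures are saved under pics/ and viewed, at most 10 in all, crops included, and the job is handed in when it is done.

```bash
mkdir -p pics
cat > h.py <<'E'
import numpy as np,cv2
from plant import status,cams,ticket
def shot(n,f):
    d=cams.read_camera(n); cv2.imwrite(f,d["pixels"]); np.savez('cal_'+n+'.npz',**{k:np.array(d[k]) for k in("mtx","k1","world_to_cam")}); return d
def cal(n):
    c=np.load('cal_'+n+'.npz'); return c["mtx"],float(c["k1"]),c["world_to_cam"]
def px2w(n,u,v,z):
    K,k1,T=cal(n); p=cv2.undistortPoints(np.array([[[u,v]]],float),K,np.array([k1,0,0,0.]),criteria=(3,50,1e-10)) if 0 else cv2.undistortPoints(np.array([[[u,v]]],float),K,np.array([k1,0,0,0.]))
    d=T[:3,:3].T@np.array([*p[0,0],1]); o=-T[:3,:3].T@T[:3,3]
    return o+d*(z-o[2])/d[2]
def w2px(n,P):
    K,k1,T=cal(n); r=cv2.projectPoints(np.atleast_2d(np.array(P,float)),cv2.Rodrigues(T[:3,:3])[0],T[:3,3],K,np.array([k1,0,0,0.]))[0]
    return r[:,0].round(1)
E
python3 - <<'E'
from h import *
for n in("scene","top"):
    d=shot(n,f"pics/{n}0.png"); T=d["world_to_cam"]; print(n,-T[:3,:3].T@T[:3,3],d["k1"])
print(status.get_obs())
E
```

```text
scene [1.18206341 0.35728809 0.88168601] -0.03779217254741672
top [ 0.34139753 -0.04549814  1.61241411] -0.13177878417836345
{'clock': 0.1, 'joint_positions': array([ 6.07042668e+01,  2.83142080e+01,  7.71234741e+01,  9.80696070e-05,
        7.46279159e+01, -5.47140882e+00]), 'joint_velocities': array([ 0.00768161, -0.10605075, -0.11757494,  0.04221909, -0.02270515,
       -0.00088592]), 'effort': array([ 4.00222954e-03, -8.80223036e+01, -3.82541084e+01,  7.06065190e-02,
        4.80128126e-02, -1.19046790e-04]), 'eef_pos': array([0.25228432, 0.57144733, 0.21336722]), 'ee_rot': array([-1.79934710e+02, -6.34881015e-03,  1.56175646e+02]), 'wrist_force': array([ 0.53546156, -0.53955348,  0.519006  ]), 'moment': array([-0.01681855,  0.01401076,  0.00893779]), 'gripper_force': 0.0, 'width': 0.09097265969960851}
```

View pics/top0.png

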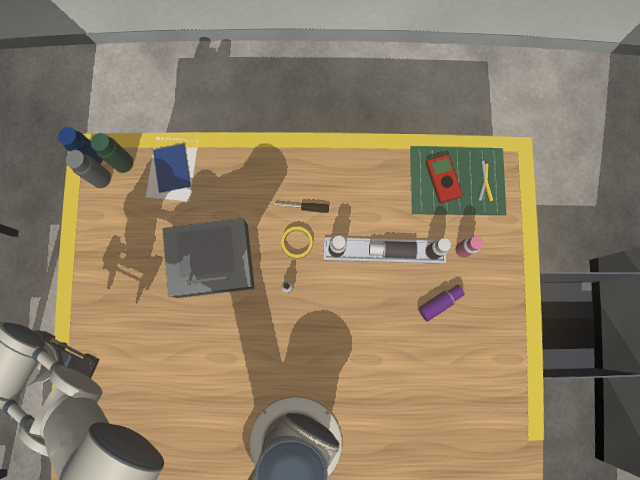

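View pics/scene0.png

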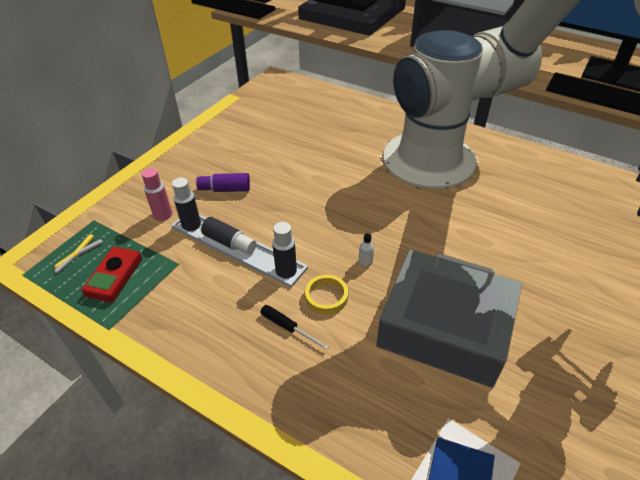

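Top view: the lane runs from about (324,250) to (446,250). The fallen can has its dark body near (402,249) and its white cap near (377,249), with standing cans at (338,243) and (442,247). Candidates for the fallen can: dark can in the lane (395,249), purple look-alike outside it (441,302). Candidates for can b: (442,247), pink (468,246). I choose the dark cans in the lane. The box is at (208,258) and its handle bar near (207,280). Next are close crops.

Run:
```python
import cv2,numpy as np
a=cv2.imread('pics/top0.png')
c=cv2.resize(a[225:275,315:455],None,fx=5.7,fy=5.7,interpolation=cv2.INTER_CUBIC)[:, :798]
b=cv2.resize(a[212:302,155:295],None,fx=3.4,fy=3.4,interpolation=cv2.INTER_CUBIC)
o=np.zeros((600,800,3),np.uint8);o[:c.shape[0],:c.shape[1]]=c;o[290:290+b.shape[0],:b.shape[1]]=b[:306]
cv2.imwrite('pics/crop1.png',o)
```

```text
(no output)
```

View pics/crop1.png

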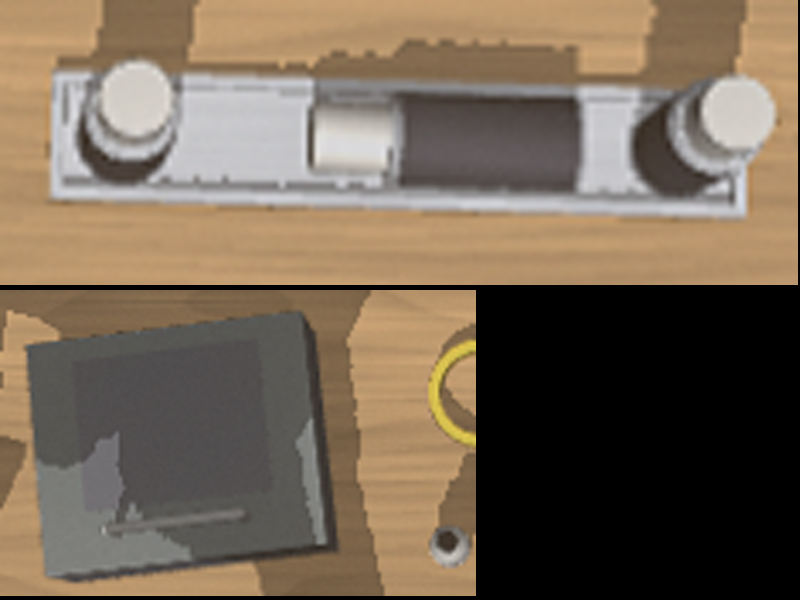

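The crop shows the dark can with a white cap lying between the two standing cans. Its cap end is at crop (312,138) and its foot at (580,143). The bar ends are at (104,530) and (243,514).

Run:
```python
from h import *
A=lambda u,v:(315+u/5.7-.4,225+v/5.7-.4); B=lambda u,v:(155+u/3.4-.35,212+(v-290)/3.4-.35)
def p(l,q,z): r=px2w("top",*q,z); print(l,r.round(4)); return r
L=[p("lane",A(*q),.011) for q in((54,70),(48,200),(746,215),(748,92))]
print("len",[np.linalg.norm(L[i]-L[i-1]).round(3) for i in range(4)],"c",np.mean(L,0))
c=p("cap",A(312,138),.028);f=p("foot",A(580,143),.028);print(np.linalg.norm(c-f),np.degrees(np.arctan2(*(c-f)[[1,0]])),"capgrip",f+(c-f)*124/140)
p("a",A(138,97),.143);p("b",A(738,112),.143)
h1=p("h1",B(104,530),.134);h2=p("h2",B(243,514),.134);print("bar",np.linalg.norm(h1-h2),(h1+h2)/2,np.degrees(np.arctan2(*(h1-h2)[[1,0]])))
q=[p("lid",B(*q),.0985) for q in((27,346),(302,312),(335,550),(45,578))];print([np.linalg.norm(q[i]-q[i-1]).round(3) for i in range(4)],np.mean(q,0))
p("glue",B(448,546),.09);p("tapeedge",B(430,395),.02)
p("tape",(297,242),.012);p("drv",(302,206),.01)
```

```text
lane [ 0.6121 -0.0801  0.011 ]
lane [ 0.5423 -0.0773  0.011 ]
lane [ 0.5376 -0.4499  0.011 ]
lane [ 0.604  -0.4527  0.011 ]
len [np.float64(0.373), np.float64(0.07), np.float64(0.373), np.float64(0.067)] c [ 0.5739895  -0.26500603  0.011     ]
cap [ 0.5743 -0.2157  0.028 ]
foot [ 0.573  -0.3577  0.028 ]
0.1420134560801101 89.47773200812455 capgrip [ 0.57415085 -0.23189182  0.028     ]
a [ 0.5768 -0.1183  0.143 ]
b [ 0.5724 -0.4139  0.143 ]
h1 [0.4597 0.309  0.134 ]
h2 [0.4742 0.1943 0.134 ]
bar 0.1156111369247715 [0.4669416  0.25165294 0.134     ] 97.23236429422953
lid [0.6192 0.3911 0.0985]
lid [0.6502 0.1551 0.0985]
lid [0.4481 0.122  0.0985]
lid [0.4214 0.3663 0.0985]
[np.float64(0.199), np.float64(0.238), np.float64(0.205), np.float64(0.246)] [0.53473454 0.25861938 0.0985    ]
glue [0.4531 0.028  0.09  ]
tapeedge [0.5921 0.0495 0.02  ]
tape [0.5954 0.0019 0.012 ]
drv [ 0.7076 -0.0119  0.01  ]
```

The sizes check out: lane 372 x 68 mm, can 142 mm, bar 115 mm. Moving above the cap.

```bash
python3 -m pendant '[{"fingers":1,"dx":0.179,"dy":-0.446,"dz":0,"rz":-0.031},{"fingers":1,"dx":0.358,"dy":-0.893,"dz":0,"rz":-0.062},{"fingers":1,"dx":0.358,"dy":-0.893,"dz":0,"rz":-0.062},{"fingers":1,"dx":0.358,"dy":-0.893,"dz":0,"rz":-0.062}]' 5
python3 -m pendant '[{"fingers":1,"dx":0.179,"dy":-0.446,"dz":0,"rz":-0.031},{"fingers":1,"dx":0.358,"dy":-0.893,"dz":0,"rz":-0.062},{"fingers":1,"dx":0.358,"dy":-0.893,"dz":0,"rz":-0.062},{"fingers":1,"dx":0.358,"dy":-0.893,"dz":0,"rz":-0.062}]'
python3 -m pendant '[{"fingers":1,"dx":0.179,"dy":-0.446,"dz":0,"rz":-0.031},{"fingers":1,"dx":0.358,"dy":-0.893,"dz":0,"rz":-0.062},{"fingers":1,"dx":0.358,"dy":-0.893,"dz":0,"rz":-0.062},{"fingers":1,"dx":0.358,"dy":-0.893,"dz":0,"rz":-0.062}]'
python3 -m pendant '[{"fingers":1,"dx":0.179,"dy":-0.446,"dz":0,"rz":-0.031},{"fingers":1,"dx":0.358,"dy":-0.893,"dz":0,"rz":-0.062},{"fingers":1,"dx":0.358,"dy":-0.893,"dz":0,"rz":-0.062},{"fingers":1,"dx":0.358,"dy":-0.893,"dz":0,"rz":-0.062}]'
python3 -m pendant '[{"fingers":1,"dx":0.179,"dy":-0.446,"dz":0,"rz":-0.031},{"fingers":1,"dx":0.358,"dy":-0.893,"dz":0,"rz":-0.062},{"fingers":1,"dx":0.358,"dy":-0.893,"dz":0,"rz":-0.062},{"fingers":1,"dx":0.358,"dy":-0.893,"dz":0,"rz":-0.062}]'
python3 -m pendant '[{"fingers":1,"dx":0.179,"dy":-0.446,"dz":0,"rz":-0.031},{"fingers":1,"dx":0.358,"dy":-0.893,"dz":0,"rz":-0.062},{"fingers":1,"dx":0.358,"dy":-0.893,"dz":0,"rz":-0.062},{"fingers":1,"dx":0.358,"dy":-0.893,"dz":0,"rz":-0.062},{"fingers":1,"dx":0.358,"dy":-0.893,"dz":0,"rz":-0.062}]'
```

```text
invalid input
invalid input
invalid input
invalid input
invalid input
invalid input
```

```bash
python3 -m pendant '[{"fingers":1,"dx":0.179,"dy":-0.446,"dz":0,"rx":0,"ry":0,"rz":-0.031},{"fingers":1,"dx":0.358,"dy":-0.893,"dz":0,"rx":0,"ry":0,"rz":-0.062},{"fingers":1,"dx":0.358,"dy":-0.893,"dz":0,"rx":0,"ry":0,"rz":-0.062},{"fingers":1,"dx":0.358,"dy":-0.893,"dz":0,"rx":0,"ry":0,"rz":-0.062}]' 5
```

```text
clock: 0.6
eef_pos: [0.3066, 0.4371, 0.214]
ee_rot: [-180.0, -0.0, 145.0]
wrist_force: [-0.8, -0.0, 0.0]
width: 0.0912
gripper_force: 0.0
```

```bash
python3 -m pendant '[{"fingers":1,"dx":0.179,"dy":-0.446,"dz":0,"rx":0,"ry":0,"rz":-0.031},{"fingers":1,"dx":0.358,"dy":-0.893,"dz":0,"rx":0,"ry":0,"rz":-0.062},{"fingers":1,"dx":0.358,"dy":-0.893,"dz":0,"rx":0,"ry":0,"rz":-0.062},{"fingers":1,"dx":0.358,"dy":-0.893,"dz":0,"rx":0,"ry":0,"rz":-0.062}]'
python3 -m pendant '[{"fingers":1,"dx":0.179,"dy":-0.446,"dz":0,"rx":0,"ry":0,"rz":-0.031},{"fingers":1,"dx":0.358,"dy":-0.893,"dz":0,"rx":0,"ry":0,"rz":-0.062},{"fingers":1,"dx":0.358,"dy":-0.893,"dz":0,"rx":0,"ry":0,"rz":-0.062},{"fingers":1,"dx":0.358,"dy":-0.893,"dz":0,"rx":0,"ry":0,"rz":-0.062}]'
python3 -m pendant '[{"fingers":1,"dx":0.179,"dy":-0.446,"dz":0,"rx":0,"ry":0,"rz":-0.031},{"fingers":1,"dx":0.358,"dy":-0.893,"dz":0,"rx":0,"ry":0,"rz":-0.062},{"fingers":1,"dx":0.358,"dy":-0.893,"dz":0,"rx":0,"ry":0,"rz":-0.062},{"fingers":1,"dx":0.358,"dy":-0.893,"dz":0,"rx":0,"ry":0,"rz":-0.062}]'
python3 -m pendant '[{"fingers":1,"dx":0.179,"dy":-0.446,"dz":0,"rx":0,"ry":0,"rz":-0.031},{"fingers":1,"dx":0.358,"dy":-0.893,"dz":0,"rx":0,"ry":0,"rz":-0.062},{"fingers":1,"dx":0.358,"dy":-0.893,"dz":0,"rx":0,"ry":0,"rz":-0.062},{"fingers":1,"dx":0.358,"dy":-0.893,"dz":0,"rx":0,"ry":0,"rz":-0.062}]'
python3 -m pendant '[{"fingers":1,"dx":0.179,"dy":-0.446,"dz":0,"rx":0,"ry":0,"rz":-0.031},{"fingers":1,"dx":0.358,"dy":-0.893,"dz":0,"rx":0,"ry":0,"rz":-0.062},{"fingers":1,"dx":0.358,"dy":-0.893,"dz":0,"rx":0,"ry":0,"rz":-0.062},{"fingers":1,"dx":0.358,"dy":-0.893,"dz":0,"rx":0,"ry":0,"rz":-0.062},{"fingers":1,"dx":0.358,"dy":-0.893,"dz":0,"rx":0,"ry":0,"rz":-0.062}]'
```

```text
clock: 1.1
eef_pos: [0.3604, 0.3041, 0.214]
ee_rot: [180.0, -0.0, 133.8]
wrist_force: [0.3, 0.7, 0.1]
width: 0.0915
gripper_force: 0.0
clock: 1.6
eef_pos: [0.4143, 0.1704, 0.2139]
ee_rot: [180.0, -0.0, 122.7]
wrist_force: [-0.3, 0.6, -0.8]
width: 0.0913
gripper_force: 0.0
clock: 2.1
eef_pos: [0.468, 0.0367, 0.2138]
ee_rot: [180.0, -0.0, 111.5]
wrist_force: [-0.1, 0.3, 0.7]
width: 0.0912
gripper_force: 0.0
clock: 2.6
eef_pos: [0.5213, -0.0969, 0.2136]
ee_rot: [-180.0, -0.0, 100.4]
wrist_force: [-0.1, -0.4, 0.2]
width: 0.0909
gripper_force: 0.0
clock: 3.22
eef_pos: [0.5743, -0.2295, 0.2139]
ee_rot: [-180.0, -0.0, 89.4]
wrist_force: [0.4, -0.1, -0.6]
width: 0.0909
gripper_force: 0.0
```

```bash
python3 -m pendant '[{"fingers":1,"dx":0,"dy":-0.016,"dz":-0.4,"rx":0,"ry":0,"rz":0},{"fingers":1,"dx":0,"dy":-0.016,"dz":-0.8,"rx":0,"ry":0,"rz":0},{"fingers":1,"dx":0,"dy":-0.016,"dz":-1,"rx":0,"ry":0,"rz":0},{"fingers":1,"dx":0,"dy":-0.016,"dz":-1,"rx":0,"ry":0,"rz":0}]'
python3 -m pendant '[{"fingers":1,"dx":0,"dy":0,"dz":-0.16,"rx":0,"ry":0,"rz":0},{"fingers":1,"dx":0,"dy":0,"dz":-0.31,"rx":0,"ry":0,"rz":0},{"fingers":1,"dx":0,"dy":0,"dz":-0.31,"rx":0,"ry":0,"rz":0}]'
python3 - <<'E'
from h import *
d=shot("scene","pics/s1.png")["pixels"][190:290,150:320]
cv2.imwrite("pics/s1c.png",cv2.resize(d,None,fx=4.5,fy=4.5,interpolation=cv2.INTER_CUBIC))
E
```

```text
clock: 3.72
eef_pos: [0.5732, -0.232, 0.0624]
ee_rot: [-179.8, -0.1, 89.3]
wrist_force: [0.2, 0.6, -0.2]
width: 0.0913
gripper_force: 0.0
clock: 4.1
eef_pos: [0.5746, -0.2335, 0.0182]
ee_rot: [-180.0, -0.0, 89.3]
wrist_force: [0.8, 0.4, -0.2]
width: 0.0911
gripper_force: 0.0
```

View pics/s1c.png

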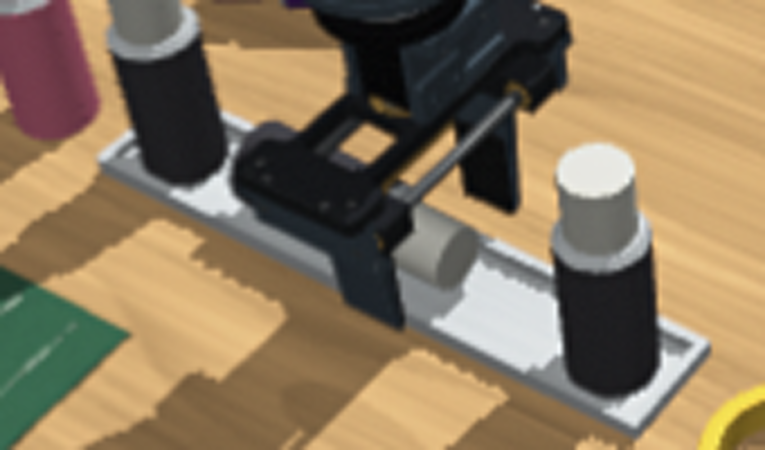

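The fingers straddle the white cap (crop 430,245), one on each side, and clear the standing cans. Lowering 3 mm and closing lightly.

```bash
python3 -m pendant '[{"fingers":1,"dx":0,"dy":0.005,"dz":-0.022,"rx":0,"ry":0,"rz":0},{"fingers":-1,"dx":0,"dy":0.005,"dz":-0.022,"rx":0,"ry":0,"rz":0},{"fingers":-1,"dx":0,"dy":0.005,"dz":-0.022,"rx":0,"ry":0,"rz":0},{"fingers":-1,"dx":0,"dy":0.005,"dz":-0.022,"rx":0,"ry":0,"rz":0},{"fingers":-1,"dx":0,"dy":0.005,"dz":-0.022,"rx":0,"ry":0,"rz":0},{"fingers":-1,"dx":0,"dy":0.005,"dz":-0.022,"rx":0,"ry":0,"rz":0},{"fingers":-1,"dx":0,"dy":0.005,"dz":-0.022,"rx":0,"ry":0,"rz":0},{"fingers":-1,"dx":0,"dy":0.005,"dz":-0.022,"rx":0,"ry":0,"rz":0}]' 5
```

```text
clock: 5.15
eef_pos: [0.5747, -0.2336, 0.0141]
ee_rot: [-180.0, -0.0, 89.2]
wrist_force: [-0.0, -0.1, -0.1]
width: 0.0381
gripper_force: 5.0
```

```bash
python3 -m pendant '[{"fingers":-1,"dx":0,"dy":0,"dz":0.06,"rx":0,"ry":0,"rz":0},{"fingers":-1,"dx":0,"dy":0,"dz":0.13,"rx":0,"ry":0,"rz":0},{"fingers":-1,"dx":0,"dy":0,"dz":0.2,"rx":0,"ry":0,"rz":0},{"fingers":-1,"dx":0,"dy":0,"dz":0.27,"rx":0,"ry":0,"rz":0},{"fingers":-1,"dx":0,"dy":0,"dz":0.34,"rx":0,"ry":0,"rz":0},{"fingers":-1,"dx":0,"dy":0,"dz":0.41,"rx":0,"ry":0,"rz":0},{"fingers":-1,"dx":0,"dy":0,"dz":0.48,"rx":0,"ry":0,"rz":0},{"fingers":-1,"dx":0,"dy":0,"dz":0.54,"rx":0,"ry":0,"rz":0},{"fingers":-1,"dx":0,"dy":0,"dz":0.59,"rx":0,"ry":0,"rz":0},{"fingers":-1,"dx":0,"dy":0,"dz":0.63,"rx":0,"ry":0,"rz":0}]'
python3 -m pendant '[{"fingers":-1,"dx":0,"dy":0,"dz":0.03,"rx":0,"ry":0,"rz":0},{"fingers":-1,"dx":0,"dy":0,"dz":0.06,"rx":0,"ry":0,"rz":0},{"fingers":-1,"dx":0,"dy":0,"dz":0.085,"rx":0,"ry":0,"rz":0},{"fingers":-1,"dx":0,"dy":0,"dz":0.085,"rx":0,"ry":0,"rz":0},{"fingers":-1,"dx":0,"dy":0,"dz":0.085,"rx":0,"ry":0,"rz":0},{"fingers":-1,"dx":0,"dy":0,"dz":0.085,"rx":0,"ry":0,"rz":0}]'
python3 - <<'E'
from h import *
d=shot("scene","pics/s2.png")["pixels"][140:290,150:320]
cv2.imwrite("pics/s2c.png",cv2.resize(d,None,fx=3.8,fy=3.8,interpolation=cv2.INTER_CUBIC))
E
```

```text
clock: 6.4
eef_pos: [0.5746, -0.2336, 0.109]
ee_rot: [-180.0, 0.0, 89.2]
wrist_force: [0.2, 1.2, -1.6]
width: 0.0379
gripper_force: 5.0
clock: 7.15
eef_pos: [0.5745, -0.2335, 0.1212]
ee_rot: [-180.0, -0.0, 89.2]
wrist_force: [0.4, -0.3, -2.3]
width: 0.0377
gripper_force: 5.0
```

View pics/s2c.png

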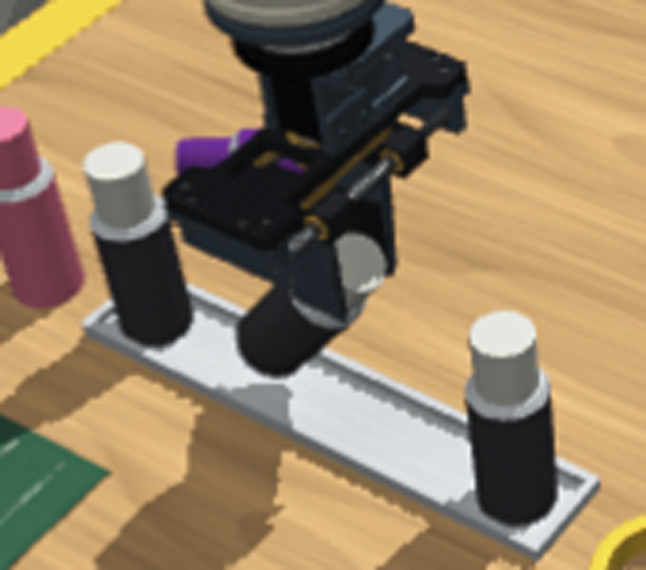

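The can hangs from the cap, but friction leaves it tilted: foot at crop (275,370), cap at (362,262). I'll estimate the tilt from the outline.

Run:
```python
from h import *
t=np.linspace(0,6.283,73)
for a in range(20,61,5):
    s,c=np.sin(np.radians(a)),np.cos(np.radians(a))
    ax=np.array([0,s,c]);e2=np.array([0,c,-s]);p=np.array([.5745,-.2325,.135])
    def disc(l,r): 
        w=p+l*ax+r*(np.cos(t)[:,None]*[1,0,0]+np.sin(t)[:,None]*e2); q=(w2px("scene",w)+.5-[150,140])*3.8; return q
    f=disc(-.124,.025);k=disc(.016,.019)
    print(a,"foot xmin,xmax,ymax",f[:,0].min().round(),f[:,0].max().round(),f[:,1].max().round(),"cap c",k.mean(0).round(),"cap xmax,ymin",k[:,0].max().round(),k[:,1].min().round(),"foot z",round(p[2]-.124*c-.025*s,3))
```

```text
20 foot xmin,xmax,ymax 277.0 356.0 417.0 cap c [350. 256.] cap xmax,ymin 383.0 230.0 foot z 0.01
25 foot xmin,xmax,ymax 265.0 342.0 408.0 cap c [352. 258.] cap xmax,ymin 384.0 230.0 foot z 0.012
30 foot xmin,xmax,ymax 252.0 329.0 398.0 cap c [353. 259.] cap xmax,ymin 385.0 230.0 foot z 0.015
35 foot xmin,xmax,ymax 241.0 316.0 388.0 cap c [355. 261.] cap xmax,ymin 386.0 231.0 foot z 0.019
40 foot xmin,xmax,ymax 229.0 303.0 377.0 cap c [357. 262.] cap xmax,ymin 387.0 232.0 foot z 0.024
45 foot xmin,xmax,ymax 218.0 290.0 365.0 cap c [359. 264.] cap xmax,ymin 388.0 233.0 foot z 0.03
50 foot xmin,xmax,ymax 208.0 279.0 352.0 cap c [360. 266.] cap xmax,ymin 388.0 234.0 foot z 0.036
55 foot xmin,xmax,ymax 199.0 268.0 339.0 cap c [361. 268.] cap xmax,ymin 388.0 236.0 foot z 0.043
60 foot xmin,xmax,ymax 190.0 257.0 326.0 cap c [363. 270.] cap xmax,ymin 388.0 237.0 foot z 0.051
```

```bash
python3 -m pendant '[{"fingers":-1,"dx":0,"dy":0,"dz":0.03,"rx":0,"ry":0,"rz":0},{"fingers":-1,"dx":0,"dy":0,"dz":0.03,"rx":0.04,"ry":0,"rz":0},{"fingers":-1,"dx":0,"dy":0,"dz":0.03,"rx":0.08,"ry":0,"rz":0},{"fingers":-1,"dx":0,"dy":0,"dz":0.03,"rx":0.12,"ry":0,"rz":0},{"fingers":-1,"dx":0,"dy":0,"dz":0.03,"rx":0.16,"ry":0,"rz":0},{"fingers":-1,"dx":0,"dy":0,"dz":0.03,"rx":0.19,"ry":0,"rz":0},{"fingers":-1,"dx":0,"dy":0,"dz":0.03,"rx":0.211,"ry":0,"rz":0},{"fingers":-1,"dx":0,"dy":0,"dz":0.03,"rx":0.211,"ry":0,"rz":0},{"fingers":-1,"dx":0,"dy":0,"dz":0.03,"rx":0.211,"ry":0,"rz":0}]' 25
python3 - <<'E'
from h import *
d=shot("scene","pics/s3.png")["pixels"][140:290,150:320]
cv2.imwrite("pics/s3c.png",cv2.resize(d,None,fx=3.8,fy=3.8,interpolation=cv2.INTER_CUBIC))
E
```

```text
clock: 8.32
eef_pos: [0.5748, -0.2335, 0.1261]
ee_rot: [-179.4, -37.9, 89.0]
wrist_force: [0.3, -0.0, -1.0]
width: 0.0374
gripper_force: 25.0
```

View pics/s3c.png

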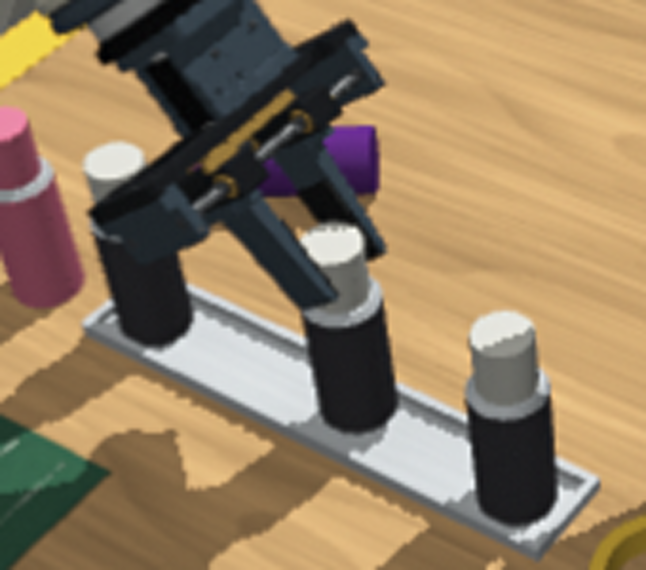

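The can now stands about parallel to its neighbours in the picture, foot near (358,430), a few mm above the floor. Lowering it gently.

```bash
python3 -m pendant '[{"fingers":-1,"dx":0,"dy":0,"dz":-0.02,"rx":0,"ry":0,"rz":0},{"fingers":-1,"dx":0,"dy":0,"dz":-0.04,"rx":0,"ry":0,"rz":0},{"fingers":-1,"dx":0,"dy":0,"dz":-0.04,"rx":0,"ry":0,"rz":0}]' 10
python3 -m pendant '[{"fingers":-1,"dx":0,"dy":0,"dz":-0.01,"rx":0,"ry":0,"rz":0},{"fingers":-1,"dx":0,"dy":0,"dz":-0.01,"rx":0,"ry":0,"rz":0}]' 6
python3 -m pendant '[{"fingers":-1,"dx":0,"dy":0,"dz":-0.01,"rx":0,"ry":0,"rz":0},{"fingers":-1,"dx":0,"dy":0,"dz":-0.01,"rx":0,"ry":0,"rz":0}]'
```

```text
clock: 8.75
eef_pos: [0.5746, -0.2334, 0.1197]
ee_rot: [-179.4, -38.0, 89.0]
wrist_force: [0.5, -0.3, -2.2]
width: 0.0376
gripper_force: 10.0
clock: 9.0
eef_pos: [0.5746, -0.2336, 0.1182]
ee_rot: [-179.4, -38.0, 89.0]
wrist_force: [-0.4, 1.6, -1.3]
width: 0.0375
gripper_force: 6.0
clock: 9.25
eef_pos: [0.5746, -0.2336, 0.1168]
ee_rot: [-179.4, -38.0, 89.0]
wrist_force: [0.2, 0.2, -1.6]
width: 0.0378
gripper_force: 6.0
```

```bash
python3 -m pendant '[{"fingers":-1,"dx":0,"dy":0,"dz":-0.008,"rx":0,"ry":0,"rz":0},{"fingers":-1,"dx":0,"dy":0,"dz":-0.008,"rx":0,"ry":0,"rz":0},{"fingers":-1,"dx":0,"dy":0,"dz":-0.008,"rx":0,"ry":0,"rz":0}]'
python3 -m pendant '[{"fingers":-1,"dx":0,"dy":0,"dz":-0.008,"rx":0,"ry":0,"rz":0},{"fingers":-1,"dx":0,"dy":0,"dz":-0.008,"rx":0,"ry":0,"rz":0},{"fingers":-1,"dx":0,"dy":0,"dz":-0.008,"rx":0,"ry":0,"rz":0}]'
```

```text
clock: 9.62
eef_pos: [0.5746, -0.2336, 0.1157]
ee_rot: [-179.4, -38.0, 89.0]
wrist_force: [-0.5, 0.4, -0.9]
width: 0.038
gripper_force: 6.0
clock: 10.0
eef_pos: [0.5748, -0.2337, 0.115]
ee_rot: [-179.4, -38.0, 89.0]
wrist_force: [-0.6, -1.4, 5.6]
width: 0.0379
gripper_force: 6.0
```

Foot contact at about 6 N. Relaxing the push slightly, then opening.

```bash
python3 -m pendant '[{"fingers":-1,"dx":0,"dy":0,"dz":0.004,"rx":0,"ry":0,"rz":0},{"fingers":-1,"dx":0,"dy":0,"dz":0.004,"rx":0,"ry":0,"rz":0},{"fingers":-0.1,"dx":0,"dy":0,"dz":0.004,"rx":0,"ry":0,"rz":0},{"fingers":0.1,"dx":0,"dy":0,"dz":0.004,"rx":0,"ry":0,"rz":0},{"fingers":0.5,"dx":0,"dy":0,"dz":0.004,"rx":0,"ry":0,"rz":0},{"fingers":1,"dx":0,"dy":0,"dz":0.004,"rx":0,"ry":0,"rz":0},{"fingers":1,"dx":0,"dy":0,"dz":0.004,"rx":0,"ry":0,"rz":0},{"fingers":1,"dx":0,"dy":0,"dz":0.004,"rx":0,"ry":0,"rz":0}]'
python3 - <<'E'
from h import *
a=shot("scene","pics/s4.png")["pixels"][160:290,150:320]
cv2.imwrite("pics/s4c.png",cv2.resize(a,None,fx=4,fy=4,interpolation=cv2.INTER_CUBIC))
E
```

```text
clock: 11.0
eef_pos: [0.5746, -0.2336, 0.1151]
ee_rot: [-179.4, -38.0, 89.0]
wrist_force: [0.3, 0.5, -0.1]
width: 0.0872
gripper_force: 0.0
```

View pics/s4c.png

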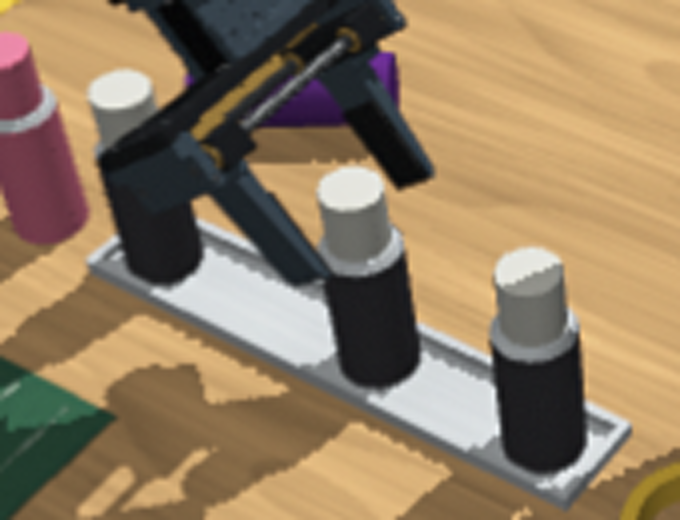

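The can stands on the lane floor in the gap, level with its neighbours, with the fingers clear of it (can top at 352,185; foot at 378,385). Retracting and heading for the box.

```bash
python3 -m pendant '[{"fingers":1,"dx":0,"dy":0,"dz":0.1,"rx":0,"ry":0,"rz":0},{"fingers":1,"dx":0,"dy":0,"dz":0.3,"rx":0,"ry":0,"rz":0},{"fingers":1,"dx":0,"dy":0,"dz":0.6,"rx":0,"ry":0,"rz":0},{"fingers":1,"dx":0,"dy":0,"dz":0.9,"rx":-0.05,"ry":0,"rz":0},{"fingers":1,"dx":0,"dy":0,"dz":0.9,"rx":-0.1,"ry":0,"rz":0},{"fingers":1,"dx":0,"dy":0,"dz":0.9,"rx":-0.15,"ry":0,"rz":0},{"fingers":1,"dx":0,"dy":0,"dz":0.9,"rx":-0.2,"ry":0,"rz":0},{"fingers":1,"dx":0,"dy":0,"dz":0.9,"rx":-0.211,"ry":0,"rz":0},{"fingers":1,"dx":0,"dy":0,"dz":0.9,"rx":-0.211,"ry":0,"rz":0}]'
python3 -m pendant '[{"fingers":1,"dx":-0.09,"dy":0.4,"dz":0,"rx":0,"ry":0,"rz":0.006},{"fingers":1,"dx":-0.18,"dy":0.8,"dz":0,"rx":0,"ry":0,"rz":0.012},{"fingers":1,"dx":-0.18,"dy":0.81,"dz":0,"rx":0,"ry":0,"rz":0.012}]'
python3 -m pendant '[{"fingers":1,"dx":-0.09,"dy":0.4,"dz":0,"rx":0,"ry":0,"rz":0.006},{"fingers":1,"dx":-0.18,"dy":0.8,"dz":0,"rx":0,"ry":0,"rz":0.012},{"fingers":1,"dx":-0.18,"dy":0.81,"dz":0,"rx":0,"ry":0,"rz":0.012}]'
python3 -m pendant '[{"fingers":1,"dx":-0.09,"dy":0.4,"dz":0,"rx":0,"ry":0,"rz":0.006},{"fingers":1,"dx":-0.18,"dy":0.8,"dz":0,"rx":0,"ry":0,"rz":0.012},{"fingers":1,"dx":-0.18,"dy":0.81,"dz":0,"rx":0,"ry":0,"rz":0.012}]'
python3 -m pendant '[{"fingers":1,"dx":-0.09,"dy":0.4,"dz":0,"rx":0,"ry":0,"rz":0.006},{"fingers":1,"dx":-0.18,"dy":0.8,"dz":0,"rx":0,"ry":0,"rz":0.01},{"fingers":1,"dx":-0.18,"dy":0.81,"dz":0,"rx":0,"ry":0,"rz":0.01},{"fingers":1,"dx":-0.18,"dy":0.81,"dz":0,"rx":0,"ry":0,"rz":0.01}]'
python3 - <<'E'
from h import *
d=shot("scene","pics/s5.png")["pixels"]
d[:]=d
E
```

```text
clock: 12.18
eef_pos: [0.5746, -0.2331, 0.2505]
ee_rot: [180.0, -0.1, 89.2]
wrist_force: [-0.9, -1.0, -0.6]
width: 0.0909
gripper_force: 0.0
clock: 12.55
eef_pos: [0.5466, -0.1097, 0.25]
ee_rot: [-179.9, -0.2, 91.5]
wrist_force: [0.3, 0.1, -1.1]
width: 0.0913
gripper_force: 0.0
clock: 12.92
eef_pos: [0.5202, 0.0114, 0.25]
ee_rot: [-179.9, -0.1, 93.6]
wrist_force: [0.5, -0.6, 0.9]
width: 0.0914
gripper_force: 0.0
clock: 13.3
eef_pos: [0.4938, 0.1327, 0.2499]
ee_rot: [-179.9, -0.1, 95.8]
wrist_force: [0.8, -0.3, -0.7]
width: 0.0912
gripper_force: 0.0
clock: 13.8
eef_pos: [0.4678, 0.2511, 0.2498]
ee_rot: [-180.0, 0.0, 97.4]
wrist_force: [-0.2, 0.2, 0.9]
width: 0.0913
gripper_force: 0.0
```

View pics/s5.png

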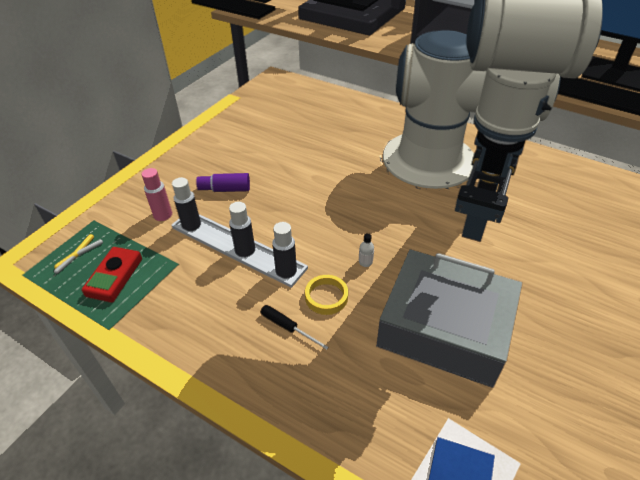

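All three cans stand at (186,205), (241,230) and (284,250). The gripper is above the bar, which runs (438,258) to (494,270). I'll check the bar prediction, then descend over it.

```bash
python3 -c "
from h import *
print(w2px('scene',[[.4597,.309,.134],[.4742,.1943,.134]]))"
python3 -m pendant '[{"fingers":1,"dx":-0.005,"dy":0,"dz":-0.3,"rx":0,"ry":0,"rz":0},{"fingers":1,"dx":-0.005,"dy":0,"dz":-0.5,"rx":0,"ry":0,"rz":0},{"fingers":1,"dx":-0.005,"dy":0,"dz":-0.7,"rx":0,"ry":0,"rz":0},{"fingers":1,"dx":-0.005,"dy":0,"dz":-0.8,"rx":0,"ry":0,"rz":0},{"fingers":1,"dx":-0.005,"dy":0,"dz":-0.89,"rx":0,"ry":0,"rz":0},{"fingers":1,"dx":-0.005,"dy":0,"dz":-0.89,"rx":0,"ry":0,"rz":0}]'
```

```text
[[493.4 270.7]
 [436.6 253.9]]
clock: 14.6
eef_pos: [0.466, 0.2519, 0.1163]
ee_rot: [-180.0, 0.0, 97.5]
wrist_force: [-0.3, 0.9, 0.2]
width: 0.0914
gripper_force: 0.0
```

```bash
python3 -m pendant '[{"fingers":-0.5,"dx":0,"dy":0,"dz":0,"rx":0,"ry":0,"rz":0},{"fingers":-1,"dx":0,"dy":0,"dz":0,"rx":0,"ry":0,"rz":0},{"fingers":-1,"dx":0,"dy":0,"dz":0,"rx":0,"ry":0,"rz":0},{"fingers":-1,"dx":0,"dy":0,"dz":0,"rx":0,"ry":0,"rz":0},{"fingers":-1,"dx":0,"dy":0,"dz":0,"rx":0,"ry":0,"rz":0},{"fingers":-1,"dx":0,"dy":0,"dz":0,"rx":0,"ry":0,"rz":0},{"fingers":-1,"dx":0,"dy":0,"dz":0,"rx":0,"ry":0,"rz":0},{"fingers":-1,"dx":0,"dy":0,"dz":0,"rx":0,"ry":0,"rz":0}]' 15
python3 - <<'E'
import numpy as np
r=np.hypot(.17,.0435);a0=np.arctan2(.0435,.17);x=np.array([np.cos(np.radians(7.3)),np.sin(np.radians(7.3))])
for t in range(5,51,5):
    b=a0+np.radians(t);h=(.17-r*np.cos(b))*x;print(t,(np.array([*h,r*np.sin(b)-.0435])/.15).round(3))
E
```

```text
clock: 15.6
eef_pos: [0.4666, 0.2525, 0.1167]
ee_rot: [179.9, -0.0, 97.5]
wrist_force: [23.8, 0.9, -8.5]
width: 0.0144
gripper_force: 12.2
5 [0.029 0.004 0.098]
10 [0.067 0.009 0.192]
15 [0.113 0.014 0.283]
20 [0.166 0.021 0.37 ]
25 [0.227 0.029 0.452]
30 [0.294 0.038 0.528]
35 [0.368 0.047 0.598]
40 [0.448 0.057 0.661]
45 [0.533 0.068 0.716]
50 [0.622 0.08  0.765]
```

Width is 14.4 mm and the tool feels +x force, so the bar is about 2 mm to the +x side. Centring on it.

```bash
python3 -m pendant '[{"fingers":-1,"dx":0.01,"dy":0,"dz":0,"rx":0,"ry":0,"rz":0},{"fingers":-1,"dx":0.016,"dy":0.002,"dz":0,"rx":0,"ry":0,"rz":0},{"fingers":-1,"dx":0.016,"dy":0.002,"dz":0,"rx":0,"ry":0,"rz":0},{"fingers":-1,"dx":0.016,"dy":0.002,"dz":0,"rx":0,"ry":0,"rz":0}]' 20
```

```text
clock: 16.1
eef_pos: [0.469, 0.2528, 0.1167]
ee_rot: [179.9, -0.0, 97.5]
wrist_force: [6.1, 0.5, -4.1]
width: 0.0094
gripper_force: 20.0
```

Gripped (9.4 mm, 20 N). Lifting along the arc in two parts.

```bash
python3 -m pendant '[{"fingers":-1,"dx":0.013,"dy":0.002,"dz":0.049,"rx":0,"ry":0,"rz":0},{"fingers":-1,"dx":0.029,"dy":0.004,"dz":0.098,"rx":0,"ry":0,"rz":0},{"fingers":-1,"dx":0.047,"dy":0.006,"dz":0.145,"rx":0,"ry":0,"rz":0},{"fingers":-1,"dx":0.067,"dy":0.009,"dz":0.192,"rx":0,"ry":0,"rz":0},{"fingers":-1,"dx":0.089,"dy":0.011,"dz":0.238,"rx":0,"ry":0,"rz":0},{"fingers":-1,"dx":0.113,"dy":0.014,"dz":0.283,"rx":0,"ry":0,"rz":0},{"fingers":-1,"dx":0.139,"dy":0.018,"dz":0.327,"rx":0,"ry":0,"rz":0},{"fingers":-1,"dx":0.166,"dy":0.021,"dz":0.37,"rx":0,"ry":0,"rz":0},{"fingers":-1,"dx":0.196,"dy":0.025,"dz":0.412,"rx":0,"ry":0,"rz":0},{"fingers":-1,"dx":0.227,"dy":0.029,"dz":0.452,"rx":0,"ry":0,"rz":0}]'
python3 -m pendant '[{"fingers":-1,"dx":0.033,"dy":0.004,"dz":0.039,"rx":0,"ry":0,"rz":0},{"fingers":-1,"dx":0.067,"dy":0.009,"dz":0.076,"rx":0,"ry":0,"rz":0}]'
```

```text
clock: 17.35
eef_pos: [0.5027, 0.2572, 0.1842]
ee_rot: [180.0, -0.0, 97.5]
wrist_force: [8.2, 2.5, -11.1]
width: 0.0095
gripper_force: 20.0
clock: 17.6
eef_pos: [0.5123, 0.2585, 0.1955]
ee_rot: [-180.0, -0.0, 97.5]
wrist_force: [4.0, 2.8, -8.0]
width: 0.0095
gripper_force: 20.0
```

```bash
python3 -m pendant '[{"fingers":-1,"dx":0.036,"dy":0.005,"dz":0.036,"rx":0,"ry":0,"rz":0},{"fingers":-1,"dx":0.074,"dy":0.009,"dz":0.07,"rx":0,"ry":0,"rz":0},{"fingers":-1,"dx":0.113,"dy":0.014,"dz":0.102,"rx":0,"ry":0,"rz":0},{"fingers":-1,"dx":0.154,"dy":0.019,"dz":0.133,"rx":0,"ry":0,"rz":0},{"fingers":-1,"dx":0.196,"dy":0.025,"dz":0.161,"rx":0,"ry":0,"rz":0},{"fingers":-1,"dx":0.239,"dy":0.03,"dz":0.188,"rx":0,"ry":0,"rz":0},{"fingers":-1,"dx":0.283,"dy":0.036,"dz":0.213,"rx":0,"ry":0,"rz":0},{"fingers":-1,"dx":0.328,"dy":0.042,"dz":0.237,"rx":0,"ry":0,"rz":0},{"fingers":-1,"dx":0.328,"dy":0.042,"dz":0.237,"rx":0,"ry":0,"rz":0},{"fingers":-1,"dx":0.328,"dy":0.042,"dz":0.237,"rx":0,"ry":0,"rz":0}]'
python3 - <<'E'
from h import *
d=shot("scene","pics/s6.png")["pixels"]
cv2.imwrite("pics/s6c.png",cv2.resize(d[120:420,140:540],None,fx=2,fy=2,interpolation=cv2.INTER_CUBIC))
shot("top","pics/t6.png")
o=status.get_obs(); p=o["eef_pos"]; print(p,o["joint_velocities"].round(2))
x=np.array([np.cos(np.radians(7.3)),np.sin(np.radians(7.3)),0]);y=np.array([-x[1],x[0],0]);H=np.array([.469,.2526,.0905])+.170*x
r=np.hypot(.17,.0435);a0=np.degrees(np.arctan2(.0435,.17))
v=p-H;print("horiz",v@x,"angle from horizontal alone",np.degrees(np.arccos(-(v@x)/r))-a0)
for t in(40,45,50,55,60):
    b=np.radians(t); q=[(w2px("scene",H-.2*np.cos(b)*x+.2*np.sin(b)*[0,0,1]+s*.12*y)+.5-[140,120])*2 for s in(-1,1)]; print(t,np.round(q,0).tolist())
E
```

```text
clock: 18.85
eef_pos: [0.5614, 0.2647, 0.2319]
ee_rot: [-180.0, -0.0, 97.5]
wrist_force: [-4.7, 1.2, 5.5]
width: 0.0095
gripper_force: 20.0
[0.56134513 0.26468282 0.23190383] [-0.01  0.02  0.04 -0.1  -0.03 -0.09]
horiz -0.07686808233589928 angle from horizontal alone 49.66735414565448Traceback (most recent call last):
  File "<stdin>", line 10, in <module>
TypeError: can't multiply sequence by non-int of type 'numpy.float64'
```

View pics/s6c.png

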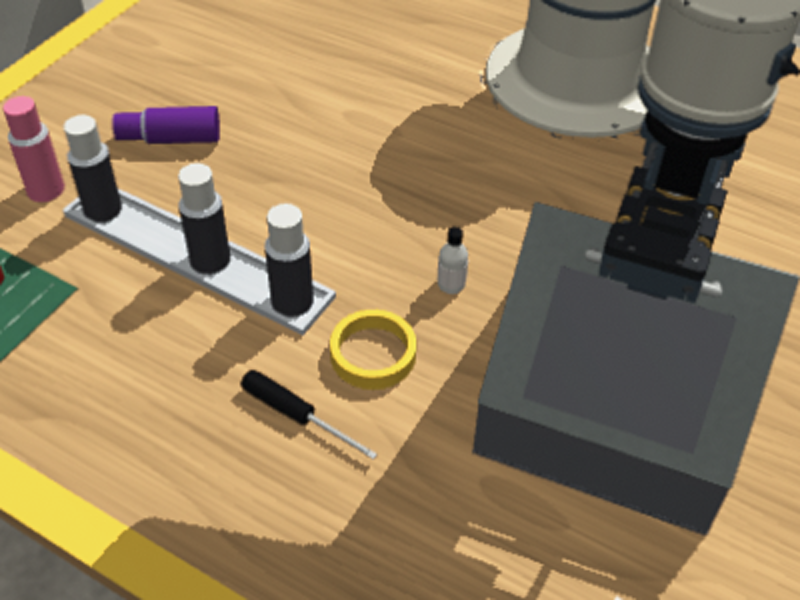

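The lid is open and held by the bar, with free-edge corners at crop (533,205) and (797,272). All cans stand and the bystanders haven't moved. Checking the angle against the picture.

Run:
```python
from h import *
x=np.array([np.cos(np.radians(7.3)),np.sin(np.radians(7.3)),0]);y=np.array([-x[1],x[0],0]);z=np.array([0,0,1.]);H=np.array([.469,.2526,.0905])+.170*x
for t in(44,47,50,53,56):
    b=np.radians(t); n=np.sin(b)*x+np.cos(b)*z
    print(t,[((w2px("scene",H-.2*np.cos(b)*x+.2*np.sin(b)*z+.008*n+s*.12*y)[0]+.5-[140,120])*2).round().tolist() for s in(-1,1)])
a=cv2.imread("pics/s5.png").astype(int);b=cv2.imread("pics/s6.png").astype(int)
print("changed px near cans",(abs(a-b).max(2)[170:290,170:310]>60).sum())
```

```text
44 [[538.0, 202.0], [799.0, 275.0]]
47 [[536.0, 201.0], [801.0, 276.0]]
50 [[535.0, 202.0], [802.0, 277.0]]
53 [[533.0, 203.0], [803.0, 279.0]]
56 [[530.0, 204.0], [803.0, 281.0]]
changed px near cans 0
```

The horizontal travel alone gives 49.7°. The bar height, 0.2492 m against 0.2487 m expected at 50°, agrees with that. Handing in.

```bash
python3 -m pendant '[{"fingers":-1,"dx":0,"dy":0,"dz":0,"rx":0,"ry":0,"rz":0},{"fingers":-1,"dx":0,"dy":0,"dz":0,"rx":0,"ry":0,"rz":0},{"fingers":-1,"dx":0,"dy":0,"dz":0,"rx":0,"ry":0,"rz":0}]'
python3 -c "
from plant import ticket
print(ticket.job_done())"
```

```text
clock: 19.32
eef_pos: [0.5614, 0.2647, 0.2319]
ee_rot: [-180.0, -0.0, 97.5]
wrist_force: [-5.6, 1.4, 5.5]
width: 0.0096
gripper_force: 20.0
the job is handed in; nothing more can be done
None
```

The fallen can is standing in the gap between its neighbours and released, and the gripper is holding the nozzle box lid open at about 50°; I handed the job in at 19.3 s, and no verdict was returned.

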